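# Lay the spoon in the draining tray and hold its cam lever at full lift

## Robot

A 6-joint arm with a two-finger parallel gripper is mounted at the origin on a cart in front of the work surface, level with it; the furniture and walls round the work are solid. World frame = base frame: x ahead of the robot, y to its left, z up, the work surface at z = 0. Lengths are in mm, angles in rad, forces in N, time in s.
With the tool pointing down it reaches from about 350 to 775 mm from the base axis. Payload 7.3 kg.
Tool frame: the origin (TCP) lies at the very end of the fingers, on their centre line; the grasp point (between the pads) lies behind it (bot.grip_point_offset is the z of the grasp point in the tool frame, in mm); z points along the fingers, y is the line along which they close (so a half turn about z gives the same grasp; the last joint's range is limited). The gripper opens to 92 mm and grips with 3 to 60 N. Pads are 19 mm wide; open, the fingers measure 130 mm over their backs; the gripper's body (75 mm by 190 mm) begins 47 mm behind the grasp point.
Start: joints at [-1.424, 0.342, 1.524, -0, 1.275, -0.146], TCP at [151.555, -502.669, 226.741] pointing down, gripper open.
Joint ranges: [-2.53, 2.53], [-0.77, 2.02], [0.04, 2.7], [-1, 4.14], [0.28, 2.66], [-3.11, 3.11]. Speed limits (rad/s): [2.57, 2.57, 3.14, 3.14, 3.14, 3.14].

## Interface

Orientations are given as [roll, pitch, yaw] about the fixed x, y, z axes, in that order (R = Rz(yaw) Ry(pitch) Rx(roll)).
In Python, from plant import bot gives the robot as it stands. The module is installed in compiled form; this text tells all that it offers.
- The arm moves only by the shell command python3 -m crank 'ROWS'. ROWS is JSON, a list that holds one entry, the list of rows, each a list of 5 numbers: the opening, from 0 (shut) to 1 (fully open), then the shift along the tool's x, y, z in cm, then the turn about the tool's z in degrees. In form: [[[claw, x, y, z, turn], ...]]. A call has exactly 10 rows; each row is the pose to reach, as a shift and turn from the pose commanded when the call began, along the tool's axes at that moment; what a row does not reach only later rows make up. A row lasts 1/10 s, in which the tool goes at most 50 mm and 8.59 degrees, less where a joint would pass 70% of its speed; a pose out of reach is approached as far as the arm can. A call with a gripper value outside its range is refused whole. The fingers move at their own pace and stop on an object; the grip force is fixed at half the most. Time passes only in rows, so rows that repeat a pose let the fingers close, or fill a call up. It gives the time, the measured TCP pose, the force, the opening and the grip force at its end, in the units of the state.
- bot.get_obs(): the state, without advancing time (a new reading comes with each control period).
- bot.capture(name): name is "side" or "top" or "wrist"; returns (picture, depth): 400x640x3 uint8, red, green, blue; 400x640 float32, mm along the optical axis (not along the pixel's ray), 0 where there is no reading.
- bot.calibration(name): a dict with "vertical_fov" (degrees; the focal length in pixels is half the picture's height over the tangent of half this angle, whatever the lens; pixels are square), "cx", "cy" (the principal point, pixels), "rvec" (rotation vector, rad) and "tvec" (3), from world to camera coordinates, as OpenCV has them; the wrist camera has in their place "tool_from_camera" (4x4, takes a point from camera to tool coordinates, whose origin is the TCP and whose axes are the flange's). Camera axes: x right, y down, z forward; pixel columns grow to the right and rows downward; lengths in mm; the calibration is good to about 2 mm. The wrist camera is an equidistant fisheye: a pixel r from the principal point sees the ray r / f radians off the axis. A picture is of the moment at which its call begins: read the wrist's pose just before it. calibration takes no time and is no camera call.
- bot.close_job(): hands the job in; it is judged then, once.
The state is a dict: "time": time; "joint_positions": joint angles; "dq": joint speeds; "tau": joint torques, N m; "tool_pos": TCP position; "tcp_rot": TCP orientation; "contact_force": force on the tool from outside, world axes, zero at the start; "moment": the same for the moment, N m; "grip_width": finger opening in mm; "finger_force": force on a finger pad.
Only numpy, scipy, OpenCV 4.12 (cv2) and the standard library are available. Lean on these libraries where they do the work, as an engineer would, in place of code of your own. Each camera call takes 0.05 s, during which the arm holds its last target. There are 200 camera calls.

## Task

A small draining tray for cutlery stands on the worktop: with its lever down and the rack resting low, lay the spoon that lies in front of the dish rack, to the right of the tray, flat in the empty one of its two compartments, bowl at the far end beside the fork's tines, and let go of it. Then take the black crossbar of the red cam lever and swing the lever up until its arm stands straight up, where the cam lifts the rack highest, and hold it there so that the rack drains: a spring pulls the lever back, so finish with the fingers still holding the crossbar. Leave the fork lying in its compartment and the other things on the worktop where they stand.

Things in the scene. Friction and masses are not known exactly. Their poses are not given: they have to be found in the camera images.
- spoon: steel table spoon, 199 long x 40 (bowl) x 18 mm high, 45 g, lying on the worktop in front of the dish rack, right of the tray. Origin at the centre of its length, on its underside; +x points along it to the bowl end, z up. For gripping it is solid, like a filled wedge: about 30 mm wide at mid-length, so pinch it across its middle from above.
- spoon_bowl (a point): point on the spoon in its bowl, 70 mm from the spoon's origin along the spoon's +x.
- fork: steel fork, 196 x 27 x 14 mm, lying in one of the tray's two compartments, +x (tines) to the tray's far end; origin at mid-length on its underside. It stays there; the other compartment is the empty one.
- tray: white drip pan of the draining tray, fixed to the worktop, 236 (x) x 152 (y) x 28 mm high. Origin at the centre of its underside, z = 0; its x points away from the robot (yaw varies), y to the left. The red cam lever turns in a bearing on its right side (-y); its two cams lie under the rack.
- rack: blue slatted cutlery rack, 225 x 144 x 64 mm, 350 g, loose, standing on four feet inside the pan. Origin under its centre, between the feet, 4 mm above the worktop. The cams push its near end up about 12 mm at full lift (tilt about 0.056 rad about its far feet); it sinks back with the lever.
- rack_mid (a point): centre of the blue rack's floor, on its upper face, 47 mm above the worktop with the lever down; axes as the tray's. Two compartments, centre lines at y = +40 and -40 mm, each 217 long (x), 56 wide between guides 21 mm high. Guides stand only over the end 62 mm; the middle 97 mm is open to the sides for the fingers (floor 144 wide).
- cam_lever (a joint): angle of the red cam lever, rad. 0 = down, at rest (arm leans to the robot, 25 degrees above level); grows as the arm swings up and away, about the tray's y. At 1.134 the arm is upright and the lift highest; beyond (stop at 2.1) it leans away and the rack sinks again. A spring pulls it back to 0: 0.1 N m at 0, 0.21 at 1.134 (2.5 N at the crossbar); let go, it returns to 0.
- lever_pivot (a point): point on the lever's turning axis (axis along the tray's y), 24 mm above the worktop, beside lever_grip: at x = -40, y = -134 mm in the tray frame. The lever turns in the tray's x-z plane about it.
- lever_grip (a point): middle of the free length of the crossbar at the lever's end, 85 mm from lever_pivot, to grasp. It is 60 mm above the worktop with the lever down, 109 mm upright.
- lever_bar: black round crossbar (handle) at the end of the cam lever, diameter 16 mm, 62 mm long, parallel to the tray's y; it sticks out to the right (-y) of the red arm, free length 50 mm. Pinch it from above along the tray's x; the bar turns freely on its pin, so the tool can keep pointing down. Origin on its axis, 10 mm from lever_grip toward the arm.
- lime: bystander, lime 55x46x45 mm, to the right; origin on its underside
- green_jar: bystander, glass jar with green lid 68x74x84 mm, to the right of the spoon; origin under its centre

How it is judged (in metres and radians):
On the way:
1. the spoon lies flat in the empty compartment, bowl at the far end, let go, with the lever still down (x of spoon in the frame of rack_mid between -0.02 and 0.02 m and z of spoon in the frame of rack_mid between -0.008 and 0.008 m and angle between the x axis of each of spoon, fork and the x axis of rack_mid, either way round below 0.2 rad and angle between each of spoon, fork's own z axis and vertical below 0.2 rad and (y of spoon in the frame of rack_mid between 0.02 and 0.06 m or y of spoon in the frame of rack_mid between -0.06 and -0.02 m) and x of fork in the frame of rack_mid between -0.02 and 0.02 m and z of fork in the frame of rack_mid between -0.008 and 0.008 m and (y of fork in the frame of rack_mid between 0.02 and 0.06 m or y of fork in the frame of rack_mid between -0.06 and -0.02 m) and horizontal distance between spoon and fork above 0.05 m and x of spoon_bowl in the frame of rack_mid above 0.04 m and x of rack in the frame of tray between -0.015 and 0.015 m and y of rack in the frame of tray between -0.015 and 0.015 m and value of joint cam_lever below 0.2 rad and contact force between the fingers and spoon below 0.1 N and linear speed of spoon below 0.03 m/s), for 0.2 s.
At the end, for the whole second after the job is handed in: Fingers hold the crossbar (over 0.5 N), lever within 0.12 rad of upright (1.134 rad); spoon and fork lie flat on the rack floor (8 mm) in separate compartments, within 20 mm of their centres and 0.2 rad of their direction, bowl at the far end; rack in its pan, tilted 0.035 to 0.09 rad (x of spoon in the frame of rack_mid between -0.02 and 0.02 m and z of spoon in the frame of rack_mid between -0.008 and 0.008 m and angle between the x axis of each of spoon, fork and the x axis of rack_mid, either way round below 0.2 rad and angle between each of spoon, fork's own z axis and vertical below 0.2 rad and (y of spoon in the frame of rack_mid between 0.02 and 0.06 m or y of spoon in the frame of rack_mid between -0.06 and -0.02 m) and x of fork in the frame of rack_mid between -0.02 and 0.02 m and z of fork in the frame of rack_mid between -0.008 and 0.008 m and (y of fork in the frame of rack_mid between 0.02 and 0.06 m or y of fork in the frame of rack_mid between -0.06 and -0.02 m) and horizontal distance between spoon and fork above 0.05 m and x of spoon_bowl in the frame of rack_mid above 0.04 m and x of rack in the frame of tray between -0.015 and 0.015 m and y of rack in the frame of tray between -0.015 and 0.015 m and angle between rack's own z axis and vertical between 0.035 and 0.09 rad and value of joint cam_lever between 1.014 and 1.254 rad and contact force between the fingers and lever_bar above 0.5 N and contact force between each of the fingers, lever_bar and spoon below 0.1 N and contact force between lever_bar and fork below 0.1 N); the arm keeps its last pose, push and grip.
It fails at once if a bystander is moved more than 30 mm (distance of any of lime, green_jar from where it was at the start of the episode above 0.03 m).
It also fails if it takes over 45 s, if anything falls off the work surface, if the arm or the gripper's body presses on something with over 40 N, if the wrist force passes 120 N, or if a joint passes its speed limit or range.

## Working session

There is one attempt and no reset: what is moved stays moved. The work goes in short steps, Python scripts to look and compute and a shell command to move; the robot and the scene stay as the last step left them, time stands still between calls to the robot, and variables do not carry over. Pictures are saved under pics/ and viewed, at most 10 in all, crops included, and the job is handed in when it is done.

```bash
mkdir -p pics; python3 - <<'E'
from plant import bot
import cv2,numpy as np
o=bot.get_obs();print({k:np.round(v,3).tolist() for k,v in o.items()}, bot.grip_point_offset)
for n in("top","side"):
    p,d=bot.capture(n);np.savez(f"pics/{n}0.npz",p=p,d=d);cv2.imwrite(f"pics/{n}0.png",p[:,:,::-1]);print(n,bot.calibration(n))
print(bot.calibration("wrist"))
E
```

```text
{'time': 0.0, 'joint_positions': [-1.424, 0.343, 1.525, 0.0, 1.275, -0.146], 'dq': [0.0, -0.0, 0.001, -0.0, -0.0, -0.001], 'tau': [0.0, -43.124, -24.422, 0.072, 0.056, -0.0], 'tool_pos': [151.49, -502.233, 226.059], 'tcp_rot': [-3.14, -0.0, 0.293], 'contact_force': [0.885, 0.754, 0.579], 'moment': [-0.004, -0.06, 0.015], 'finger_force': 0.0, 'grip_width': 91.909} -18.8
top {'vertical_fov': 44.3010654263653, 'cx': 323.4120903531965, 'cy': 200.33451460422256, 'rvec': array([ 2.0677229 , -2.11350004,  0.26933073]), 'tvec': array([  38.31402252,  473.90150611, 1400.16597129])}
side {'vertical_fov': 44.38072945584471, 'cx': 320.91192425914613, 'cy': 202.60145784691105, 'rvec': array([ 1.91784701, -0.15103979,  0.12855196]), 'tvec': array([-448.5177298 ,  107.24193569, 1172.32040502])}
{'vertical_fov': 65.70646984690485, 'cx': 318.9244161107652, 'cy': 199.7831316568875, 'tool_from_camera': array([[-1.18811200e-04, -9.53082922e-01, -3.02709314e-01,
         8.19437952e+01],
       [ 9.99999942e-01, -1.64457146e-05, -3.40713215e-04,
        -8.59175977e-01],
       [ 3.19749676e-04, -3.02709337e-01,  9.53082869e-01,
        -1.58426365e+02],
       [ 0.00000000e+00,  0.00000000e+00,  0.00000000e+00,
         1.00000000e+00]])}
```

View pics/top0.png

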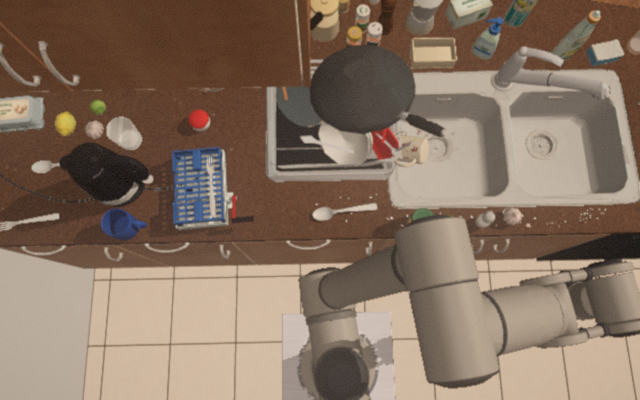

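View pics/side0.png

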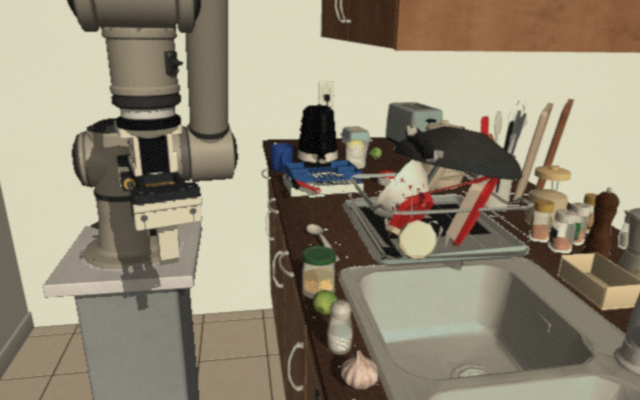

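The top view shows the tray at (200,190) with the fork in its right compartment (211,185), so the left one is empty. The black crossbar is at (243,219), and the spoon runs from its bowl (322,214) to its handle end (377,207), with the jar lid at (422,215). The side view shows the spoon at (320,235), the jar at (320,272) and the lime at (325,302). All are well clear.

```bash
cat > h.py <<'E'
import numpy as np,cv2
from plant import bot
from scipy.spatial.transform import Rotation as R
def cam(n,obs=None):
    c=bot.calibration(n);f=200/np.tan(np.radians(c["vertical_fov"])/2)
    if n=="wrist":
        T=np.array(c["tool_from_camera"]);o=obs or bot.get_obs()
        Rt=R.from_euler("xyz",o["tcp_rot"]).as_matrix()
        return c,f,Rt@T[:3,:3],Rt@T[:3,3]+np.array(o["tool_pos"])
    Rc=cv2.Rodrigues(c["rvec"])[0].T
    return c,f,Rc,-Rc@c["tvec"]
def rays(n,uv,C):
    c,f,Rc,t=C;uv=np.atleast_2d(uv).astype(float)-[c["cx"],c["cy"]]
    if n=="wrist":
        r=np.hypot(*uv.T);th=r/f
        d=np.c_[uv*(np.sin(th)/np.maximum(r,1e-9))[:,None],np.cos(th)]
    else: d=np.c_[uv/f,np.ones(len(uv))]
    return d@Rc.T
def plane(n,uv,z,C):
    d=rays(n,uv,C);t=C[3];return t+d*((z-t[2])/d[:,2])[:,None]
def depthpts(n,uv,D,C):
    uv=np.atleast_2d(uv).astype(int);d=rays(n,uv,C);z=D[uv[:,1],uv[:,0]]
    ax=C[2][:,2];return C[3]+d*(z/(d@ax))[:,None]
def two(n1,p1,C1,n2,p2,C2):  # midpoint of closest points of two rays
    a=rays(n1,p1,C1)[0];b=rays(n2,p2,C2)[0];s=np.linalg.lstsq(np.c_[a,-b],C2[3]-C1[3],rcond=None)[0]
    P,Q=C1[3]+a*s[0],C2[3]+b*s[1];return (P+Q)/2,np.linalg.norm(P-Q)
E
python3 - <<'E'
from h import *
s=np.load("pics/top0.npz");p,D=s["p"],s["d"];C=cam("top")
hsv=cv2.cvtColor(p,cv2.COLOR_RGB2HSV)
def show(name,m,box):
    x0,y0,x1,y1=box;k=np.zeros(m.shape,np.uint8);k[y0:y1,x0:x1]=m[y0:y1,x0:x1]
    v,u=np.nonzero(k);P=depthpts("top",np.c_[u,v],D,C);P=P[D[v,u]>0]
    r=cv2.minAreaRect(P[:,:2].astype(np.float32));print(name,len(u),np.round(P.mean(0)),"z",np.percentile(P[:,2],[5,50,95]).round(),r)
H,S,V=cv2.split(hsv)
show("spoon",(S<70)&(V>110),(305,198,385,225))
show("rack",(H>100)&(H<130)&(S>120),(165,140,235,235))
show("white",(S<60)&(V>150),(165,140,240,235))
show("red",((H<8)|(H>172))&(S>150)&(V>100),(222,185,262,235))
show("bar",(V<45),(230,212,258,226))
cv2.imwrite("pics/c.png",cv2.resize(p[135:235,155:395,::-1],None,fx=3.3,fy=3.3,interpolation=cv2.INTER_CUBIC))
E
```

```text
spoon 484 [454. -24.   6.] z [-3.  6. 17.] ((458.2270812988281, -36.58967590332031), (71.0260238647461, 202.1785430908203), 8.513336181640625)
rack 676 [530. 420.  58.] z [43. 63. 72.] ((529.6760864257812, 404.114990234375), (223.79013061523438, 143.70217895507812), 3.8545939922332764)
white 852 [517. 364.  25.] z [-1. 24. 59.] ((530.9102783203125, 393.6680908203125), (238.239990234375, 167.61572265625), 1.8908075094223022)
red 78 [466. 299.  37.] z [-5. 40. 60.] ((467.0521240234375, 303.3379821777344), (77.55071258544922, 20.205909729003906), 1.2763473987579346)<stdin>:7: RuntimeWarning: Mean of empty slice.
  ret = um.true_divide(
Traceback (most recent call last):
IndexError: index -1 is out of bounds for axis 0 with size 0
```

```bash
python3 -m crank '[[[1,5,-4,0,-8],[1,9,-8,0,-16],[1,13,-11,0,-24],[1,17,-14.5,0,-32],[1,21,-18,0,-40],[1,25,-21.5,0,-48],[1,29,-25,0,-56],[1,33,-28.5,0,-64],[1,37,-32,0,-72],[1,41,-35,0,-80]]]'
python3 -m crank '[[[1,0,0,0,0],[1,0,0,0,0],[1,0,0,0,0],[1,0,0,0,0],[1,0,0,0,0],[1,0,0,0,0],[1,0,0,0,0],[1,0,0,0,0],[1,0,0,0,0],[1,0,0,0,0]]]'
python3 - <<'E'
from h import *
o=bot.get_obs();print(o["tool_pos"],o["tcp_rot"])
p,d=bot.capture("wrist");np.savez("pics/w1.npz",p=p,d=d,pos=o["tool_pos"],rot=o["tcp_rot"]);cv2.imwrite("pics/w1.png",p[:,:,::-1])
p,d=bot.capture("top");np.savez("pics/top1.npz",p=p,d=d)
E
```

```text
time: 1.1
tool_pos: [421.3, -79.5, 226.7]
tcp_rot: [-3.141, 0.0, 1.695]
contact_force: [0.4, -0.7, 0.2]
grip_width: 92.0
finger_force: 0.0
time: 2.1
tool_pos: [420.9, -81.6, 226.7]
tcp_rot: [3.141, 0.0, 1.689]
contact_force: [0.1, -0.1, -0.1]
grip_width: 92.1
finger_force: 0.0
[420.90946959 -81.59700448 226.73732324] [3.14149052e+00 1.26284623e-04 1.68905380e+00]
```

View pics/w1.png

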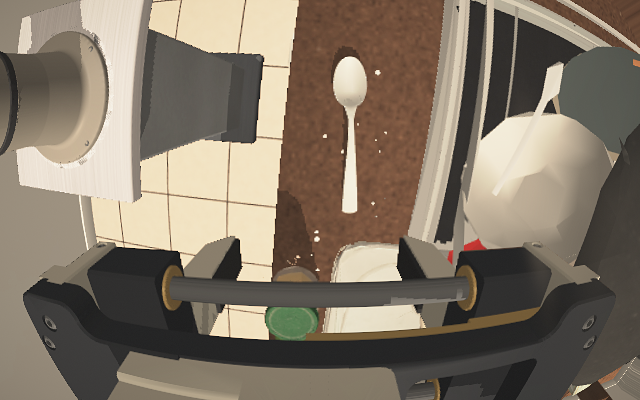

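The wrist view shows the spoon, with its bowl tip at (350,55) and handle end at (349,213). The jar lid is at (292,318), beyond the handle.

```bash
cat > sp.py <<'E'
from h import *
def ends(p,box,vmin=130,smax=80):
    hsv=cv2.cvtColor(p,cv2.COLOR_RGB2HSV);x0,y0,x1,y1=box
    k=np.zeros(p.shape[:2],np.uint8);k[y0:y1,x0:x1]=((hsv[...,1]<smax)&(hsv[...,2]>vmin))[y0:y1,x0:x1]
    n,l,st,_=cv2.connectedComponentsWithStats(k);i=1+st[1:,4].argmax()
    v,u=np.nonzero(l==i);Q=np.c_[u,v].astype(float);m=Q.mean(0)
    ax=np.linalg.svd(Q-m,full_matrices=False)[2][0];t=(Q-m)@ax
    return Q,Q[t<=t.min()+1].mean(0),Q[t>=t.max()-1].mean(0)
E
python3 - <<'E'
from sp import *
s=np.load("pics/w1.npz");o=dict(tool_pos=s["pos"],tcp_rot=s["rot"]);Cw=cam("wrist",o)
Q,a,b=ends(s["p"],(310,30,390,230));print("w px",a,b)
t=np.load("pics/top1.npz");Ct=cam("top");Q2,a2,b2=ends(t["p"],(305,198,385,225));print("top px",a2,b2)
if a[1]>b[1]:a,b=b,a
if a2[0]>b2[0]:a2,b2=b2,a2
for q,q2 in((a,a2),(b,b2)):
    print("two",two("wrist",q,Cw,"top",q2,Ct)); 
P=plane("wrist",[a,b],8,Cw);print("plane z=8",P.round(1));m=P.mean(0);d=P[0]-P[1];print("mid",m,"len",np.hypot(*d[:2]),"yaw",np.degrees(np.arctan2(d[1],d[0])))
W=depthpts("wrist",Q,s["d"],Cw);print("depth z",np.percentile(W[:,2],[5,50,95]), W[:,:2].mean(0))
print("table z",depthpts("wrist",[[330,150],[380,150]],s["d"],Cw)[:,2])
print("two wrist mid bowl centroid")
E
```

```text
w px [348.   56.5] [350.28571429 211.78571429]
top px [312.6 213.6] [383.85 211.2 ]
two (array([436.74224111,  59.47016422,  44.8885116 ]), np.float64(4.166317088122666))
two (array([ 485.33542116, -177.32283859, -135.05980687]), np.float64(6.272292833318466))
plane z=8 [[ 437.9   64.2    8. ]
 [ 467.  -129.3    8. ]]
mid [452.45278207 -32.59540347   8.        ] len 195.66913061815228 yaw 98.53904796408686
depth z [ 1.37121925  7.32989974 17.4912293 ] [450.0024522  -13.47824685]
table z [1.6325236 0.5496041]
two wrist mid bowl centroid
```

```bash
python3 -m crank '[[[0.8,2.5,2,2,-1],[0.8,4.5,3.7,5,-1.7],[0.7,4.5,3.7,9,-1.7],[0.7,4.5,3.7,13,-1.7],[0.7,4.5,3.7,17,-1.7],[0.7,4.5,3.7,19,-1.7],[0.7,4.5,3.7,21,-1.7],[0.7,4.5,3.7,22,-1.7],[0.7,4.5,3.7,22.2,-1.7],[0.7,4.5,3.7,22.2,-1.7]]]'
python3 - <<'E'
from h import *
o=bot.get_obs();p,d=bot.capture("wrist");np.savez("pics/w2.npz",p=p,d=d,pos=o["tool_pos"],rot=o["tcp_rot"]);cv2.imwrite("pics/w2.png",p[:,:,::-1])
E
```

```text
time: 3.2
tool_pos: [452.6, -32.6, 5.0]
tcp_rot: [3.141, 0.0, 1.719]
contact_force: [-0.1, 0.1, 0.9]
grip_width: 64.4
finger_force: 0.0
```

View pics/w2.png

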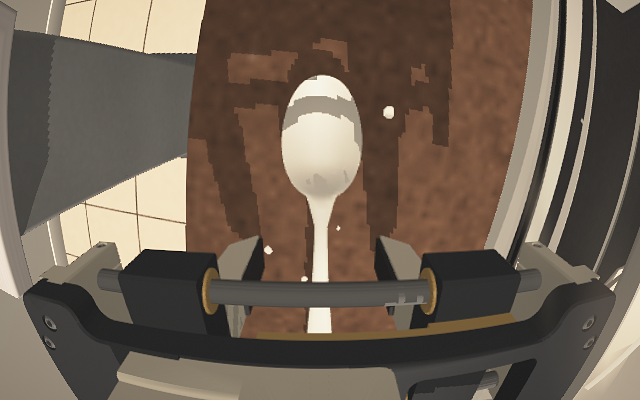

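The fingers straddle the spoon, which is centred at column 320. Next I close and lift.

```bash
python3 -m crank '[[[0,0,0,0,0],[0,0,0,0,0],[0,0,0,0,0],[0,0,0,0,0],[0,0,0,-1,0],[0,0,0,-4,0],[0,0,0,-8,0],[0,0,0,-12,0],[0,0,0,-16,0],[0,0,0,-18,0]]]'
```

```text
time: 4.25
tool_pos: [453.3, -32.8, 188.9]
tcp_rot: [3.136, 0.002, 1.719]
contact_force: [-0.1, 0.1, 0.8]
grip_width: 0.3
finger_force: 0.0
```

```bash
python3 - <<'E'
from sp import *
o=bot.get_obs();p,d=bot.capture("wrist");np.savez("pics/w3.npz",p=p,d=d,pos=o["tool_pos"],rot=o["tcp_rot"]);cv2.imwrite("pics/w3.png",p[:,:,::-1])
Cw=cam("wrist",o)
print(o["tool_pos"],o["tcp_rot"],o["grip_width"])
print(plane("wrist",[[0,0]],8,Cw))
E
```

```text
[453.3344225  -32.75259994 188.87427832] [3.13637950e+00 2.20828658e-03 1.71879016e+00] 0.33266586961323064
[[-144.12438427  221.99965024    8.        ]]
```

View pics/w3.png

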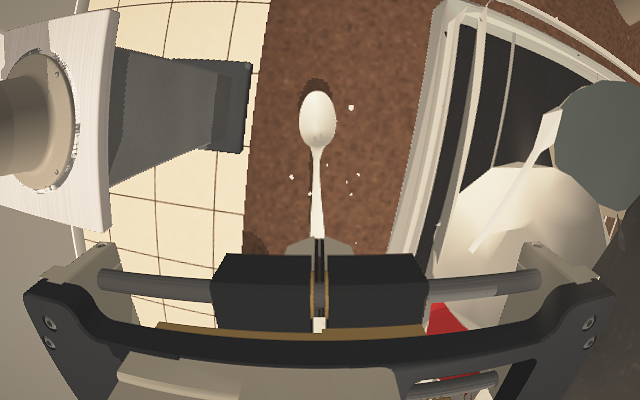

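The spoon still lies on the worktop, with its bowl at (317,120) and its handle under the shut fingers. The lift probably began before the fingers had closed. I'll go back, open and re-measure.

```bash
python3 -m crank '[[[1,-6,0,0,0],[1,-6,0,0,0],[1,-6,0,0,0],[1,-6,0,0,0],[1,-6,0,0,0],[1,-6,0,0,0],[1,-6,0,0,0],[1,-6,0,0,0],[1,-6,0,0,0],[1,-6,0,0,0]]]'
python3 - <<'E'
from sp import *
o=bot.get_obs();p,d=bot.capture("wrist");np.savez("pics/w4.npz",p=p,d=d,pos=o["tool_pos"],rot=o["tcp_rot"]);cv2.imwrite("pics/w4.png",p[:,:,::-1])
Cw=cam("wrist",o);Q,a,b=ends(p,(280,20,345,225))
if a[1]>b[1]:a,b=b,a
print(a,b);P=plane("wrist",[a,b],8,Cw);m=P.mean(0);dd=P[0]-P[1];L=np.hypot(*dd[:2]);print(o["tool_pos"],"mid",m,"len",L,"yaw",np.degrees(np.arctan2(dd[1],dd[0])))
W=depthpts("wrist",Q,d,Cw);t=(W[:,:2]-m[:2])@(dd[:2]/L)
for x in range(-95,100,20):
    k=abs(t-x)<6
    if k.any():print(x,np.median(W[k,2]).round(1),W[k,2].max().round(1))
E
```

```text
time: 5.3
tool_pos: [461.2, -91.8, 184.7]
tcp_rot: [-3.142, 0.0, 1.719]
contact_force: [0.7, -0.1, -0.7]
grip_width: 75.7
finger_force: 0.0
[321.42857143  36.57142857] [315.55555556 212.44444444]
[461.16089646 -91.81584263 184.71421481] mid [451.19370612 -32.86077949   8.        ] len 196.57259111874848 yaw 96.57014209752056
-95 2.6 4.6
-75 5.2 8.3
-55 8.8 11.4
-35 12.8 14.9
-15 15.7 18.4
5 18.0 20.1
25 16.3 343.1
45 8.3 13.2
65 4.0 10.8
85 7.0 12.8
```

```bash
python3 -m crank '[[[0.65,3,0,0,1],[0.65,6,-0.1,3,1.9],[0.65,6,-0.1,7,1.9],[0.6,6,-0.1,11,1.9],[0.6,6,-0.1,15,1.9],[0.6,6,-0.1,17,1.9],[0.6,6,-0.1,18,1.9],[0.6,6,-0.1,18,1.9],[0,6,-0.1,18,1.9],[0,6,-0.1,18,1.9]]]'
python3 -m crank '[[[0,0,0,0,0],[0,0,0,0,0],[0,0,0,0,0],[0,0,0,0,0],[0,0,0,0,0],[0,0,0,0,0],[0,0,0,0,0],[0,0,0,0,0],[0,0,0,0,0],[0,0,0,0,0]]]'
```

```text
time: 6.35
tool_pos: [452.3, -33.0, 5.9]
tcp_rot: [3.139, 0.001, 1.686]
contact_force: [0.2, 0.4, -0.2]
grip_width: 43.4
finger_force: 0.0
time: 7.35
tool_pos: [452.1, -32.8, 5.6]
tcp_rot: [3.14, 0.001, 1.686]
contact_force: [-0.1, 0.6, 6.8]
grip_width: 30.5
finger_force: 29.9
```

The spoon is held (30.5 mm, 30 N). Next I lift it and carry it to a viewpoint beside the tray.

```bash
python3 -m crank '[[[0,0,0,-4,0],[0,0,0,-8,0],[0,0,0,-13,0],[0,4,0.6,-16,0],[0,8,1.2,-16,0],[0,13,1.9,-16,0],[0,18,2.6,-16,0],[0,22,3.2,-16,0],[0,26,3.8,-16,0],[0,26,3.8,-16,0]]]'
python3 - <<'E'
from sp import *
o=bot.get_obs();print(o["grip_width"],o["dq"].round(3) if hasattr(o["dq"],"round") else o["dq"]);p,d=bot.capture("wrist");np.savez("pics/w5.npz",p=p,d=d,pos=o["tool_pos"],rot=o["tcp_rot"]);cv2.imwrite("pics/w5.png",p[:,:,::-1])
p,d=bot.capture("top");np.savez("pics/top5.npz",p=p,d=d)
E
```

```text
time: 8.35
tool_pos: [458.8, 234.0, 164.7]
tcp_rot: [3.141, -0.001, 1.69]
contact_force: [0.6, -1.1, -0.6]
grip_width: 30.2
finger_force: 29.9
30.235367221266294 [-0.077 -0.021  0.052 -0.04   0.001 -0.069]
```

View pics/w5.png

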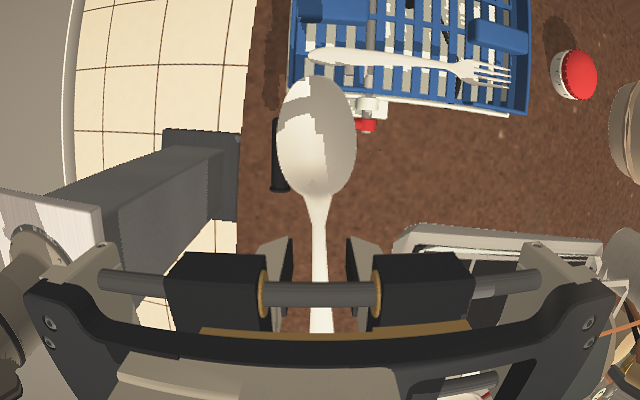

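The wrist view shows the fork from (310,52) to (510,75), lying in the right compartment. The rack's right edge runs from (291,88) to (525,113), and the crossbar is partly hidden behind the spoon bowl at (280,155).

```bash
python3 - <<'E'
from sp import *
s=np.load("pics/w5.npz");o=dict(tool_pos=s["pos"],tcp_rot=s["rot"]);C=cam("wrist",o);p,D=s["p"],s["d"]
H,S,V=cv2.split(cv2.cvtColor(p,cv2.COLOR_RGB2HSV))
v,u=np.nonzero((H>100)&(H<130)&(S>120)&(D>0));k=(u>270)&(u<560)&(v<130);u,v=u[k],v[k]
W=depthpts("wrist",np.c_[u,v],D,C);print("blue z hist",np.histogram(W[:,2],range(20,90,5)))
def rect(n,P):print(n,len(P),[np.round(q,1) for q in cv2.minAreaRect(P[:,:2].astype(np.float32))],cv2.boxPoints(cv2.minAreaRect(P[:,:2].astype(np.float32))).round().tolist())
rect("wrist blue",W[W[:,2]>30])
top=W[W[:,2]>60];rect("wrist blue high",top)
fl=W[(W[:,2]>40)&(W[:,2]<52)];print("floor z",np.median(fl[:,2]))
Q,a,b=ends(p,(295,35,520,95),150,60);
F=depthpts("wrist",Q,D,C);F=F[(F[:,2]>40)&(F[:,2]<80)];m=F.mean(0);ax=np.linalg.svd(F[:,:2]-m[:2],full_matrices=False)[2][0];t=(F[:,:2]-m[:2])@ax
print("fork",len(F),"px",a,b,"yaw",np.degrees(np.arctan2(ax[1],ax[0])),"mid",m[:2]+ax*(t.min()+t.max())/2,"len",np.ptp(t),"z",np.percentile(F[:,2],[5,50,95]))
# top view
s=np.load("pics/top5.npz");p,D=s["p"],s["d"];C2=cam("top");H,S,V=cv2.split(cv2.cvtColor(p,cv2.COLOR_RGB2HSV))
k=((H>100)&(H<130)&(S>120)&(D>0)).astype(np.uint8)
v,u=np.nonzero(k);q=(u>165)&(u<235)&(v>140)&(v<235);u,v=u[q],v[q];W=depthpts("top",np.c_[u,v],D,C2);W=W[(W[:,2]>30)&(W[:,2]<90)];rect("top blue",W);print("z",np.percentile(W[:,2],[5,50,95]))
for z in(60,68):rect(f"top plane{z}",plane("top",np.c_[u,v],z,C2))
for z in(58,):
  f=plane("wrist",[a,b],z,C);print("fork ends plane",f.round(1))
# edge directions: line through outer corners of rack right edge
print("corners",depthpts("wrist",[[294,86],[523,111]],np.load("pics/w5.npz")["d"],C).round(1))
E
```

```text
blue z hist (array([   0,    0,    3,    5,   35, 7717,  211,  317,  315, 3602,   97,
          0,    0]), array([20, 25, 30, 35, 40, 45, 50, 55, 60, 65, 70, 75, 80, 85]))
wrist blue 12302 [array([529. , 396.7]), array([224.5, 123.1]), np.float64(4.2)] [[413.0, 450.0], [422.0, 327.0], [646.0, 343.0], [636.0, 466.0]]
wrist blue high 4014 [array([529.2, 394.5]), array([224.5, 118.7]), np.float64(4.2)] [[413.0, 445.0], [422.0, 327.0], [646.0, 343.0], [637.0, 462.0]]
floor z 47.59853035070438
fork 2891 px [295.14285714  87.64285714] [509.8  77. ] yaw 5.519465803143846 mid [531.88785013 367.71853334] len 202.8049802100727 z [47.56072285 53.03039975 61.23861825]
top blue 399 [array([529.2, 405.5]), array([221.2, 140.2]), np.float64(3.2)] [[415.0, 469.0], [423.0, 329.0], [644.0, 342.0], [636.0, 482.0]]
z [42.87260437 51.17018677 71.74433838]
top plane60 400 [array([530.8, 404.9]), array([221. , 141.1]), np.float64(4.3)] [[415.0, 467.0], [426.0, 326.0], [646.0, 343.0], [636.0, 483.0]]
top plane68 400 [array([528.5, 402.8]), array([219.8, 140.3]), np.float64(4.3)] [[414.0, 465.0], [424.0, 325.0], [643.0, 341.0], [633.0, 481.0]]
fork ends plane [[426.8 328.8  58. ]
 [624.9 377.   58. ]]
corners [[435.3 324.2 170.2]
 [639.2 346.8  68.3]]
```

```bash
python3 - <<'E'
from sp import *
s=np.load("pics/top5.npz");D=s["d"];C=cam("top");u,v=np.meshgrid(np.arange(60,250),np.arange(90,240));u,v=u.ravel(),v.ravel();k=D[v,u]>0;W=depthpts("top",np.c_[u,v][k],D,C)
for y in range(440,660,20):
    q=W[(abs(W[:,1]-y-10)<10)&(W[:,0]>380)&(W[:,0]<680)];h=q[q[:,2]>75]
    print(y,len(q),"zmax",np.percentile(q[:,2],99.5).round(), "tall x",(h[:,0].min().round(),h[:,0].max().round(),len(h)) if len(h) else None)
o=bot.get_obs();print(o["tool_pos"],o["tcp_rot"])
E
```

```text
440 611 zmax 70.0 tall x None
460 650 zmax 72.0 tall x (np.float64(577.0), np.float64(577.0), 1)
480 318 zmax 69.0 tall x None
500 575 zmax 10.0 tall x None
520 715 zmax 457.0 tall x (np.float64(541.0), np.float64(643.0), 118)
540 847 zmax 457.0 tall x (np.float64(540.0), np.float64(643.0), 199)
560 749 zmax 458.0 tall x (np.float64(410.0), np.float64(644.0), 167)
580 1041 zmax 457.0 tall x (np.float64(389.0), np.float64(644.0), 387)
600 981 zmax 458.0 tall x (np.float64(380.0), np.float64(680.0), 556)
620 916 zmax 237.0 tall x (np.float64(453.0), np.float64(669.0), 563)
640 853 zmax 234.0 tall x (np.float64(381.0), np.float64(668.0), 500)
[458.71364091 230.29972981 164.42503933] [-3.14083225e+00  6.90204225e-04  1.68790483e+00]
```

```bash
python3 - <<'E'
from sp import *
s=np.load("pics/top5.npz");D=s["d"];C=cam("top");u,v=np.meshgrid(np.arange(0,320),np.arange(0,240));u,v=u.ravel(),v.ravel();k=D[v,u]>0;u,v=u[k],v[k];W=depthpts("top",np.c_[u,v],D,C)
print("cam",C[3])
q=(W[:,2]>300);print(u[q].min(),u[q].max(),v[q].max());
for z0,z1 in((75,150),(150,260),(260,440),(440,600)):
    h=(W[:,2]>z0)&(W[:,2]<z1)&(W[:,1]>490)&(W[:,0]<645)
    if h.any():print(z0,"px",u[h].min(),u[h].max(),v[h].min(),v[h].max(),"y",W[h,1].min().round(),"x",W[h,0].min().round(),W[h,0].max().round(),h.sum(),"y min by x",[(x,W[h&(abs(W[:,0]-x-15)<15),1].min().round()) for x in range(400,640,30) if (h&(abs(W[:,0]-x-15)<15)).any()])
E
```

```text
cam [ 113.0818426    40.45500109 1473.80162801]
0 310 239
75 px 81 149 152 236 y 534.0 x 375.0 616.0 1048 y min by x [(400, np.float64(564.0)), (430, np.float64(591.0)), (460, np.float64(631.0)), (490, np.float64(604.0)), (520, np.float64(535.0)), (550, np.float64(534.0)), (580, np.float64(617.0)), (610, np.float64(627.0))]
150 px 59 143 143 191 y 533.0 x 491.0 611.0 2402 y min by x [(490, np.float64(614.0)), (520, np.float64(536.0)), (550, np.float64(533.0)), (580, np.float64(614.0)), (610, np.float64(650.0))]
440 px 0 117 56 91 y 490.0 x 603.0 645.0 3366 y min by x [(580, np.float64(548.0)), (610, np.float64(494.0))]
```

```bash
python3 - <<'E'
from sp import *
s=np.load("pics/w5.npz");o=dict(tool_pos=s["pos"],tcp_rot=s["rot"]);C=cam("wrist",o);p,D=s["p"],s["d"]
u,v=np.meshgrid(np.arange(0,640),np.arange(230,400));u,v=u.ravel(),v.ravel();k=D[v,u]>0
W=depthpts("wrist",np.c_[u,v][k],D,C);T=(W-o["tool_pos"])@R.from_euler("xyz",o["tcp_rot"]).as_matrix()
for z in range(-160,10,10):
    q=T[(abs(T[:,2]-z-5)<5)&(abs(T[:,1])<110)&(abs(T[:,0])<60)]
    if len(q)>5:print("tool z",z,"y",np.percentile(q[:,1],[1,99]).round(),"x",np.percentile(q[:,0],[1,99]).round(),len(q))
s=np.load("pics/top5.npz");D=s["d"];C=cam("top");u,v=np.meshgrid(np.arange(60,170),np.arange(140,225));u,v=u.ravel(),v.ravel();k=D[v,u]>0;W=depthpts("top",np.c_[u,v][k],D,C)
q=W[(W[:,1]<610)&(W[:,1]>500)&(W[:,2]>60)&(W[:,2]<300)&(W[:,0]>480)]
for y in range(525,610,10):
    h=q[abs(q[:,1]-y-5)<5]
    if len(h):print("blender y",y,"x",h[:,0].min().round(),h[:,0].max().round(),"z",h[:,2].min().round(),h[:,2].max().round(),len(h))
E
```

```text
tool z -130 y [-51. -34.] x [22. 25.] 419
tool z -120 y [-50.  16.] x [22. 28.] 8829
tool z -110 y [-92.  92.] x [-7. 38.] 28636
tool z -100 y [-90.  89.] x [-13.  38.] 8548
tool z -90 y [-81.  80.] x [-26.  38.] 17418
tool z -80 y [-84.  83.] x [-23.  38.] 5519
tool z -70 y [-85.  84.] x [-4. 38.] 948
tool z -60 y [-18.  17.] x [-10.   6.] 185
tool z -50 y [-23.  22.] x [-10.  13.] 460
tool z -40 y [-25.  24.] x [ 2. 13.] 525
tool z -30 y [-31.  30.] x [-3. 13.] 580
tool z -20 y [-31.  30.] x [-11.  20.] 1437
tool z -10 y [-26.  25.] x [-58.  12.] 881
blender y 525 x 550.0 563.0 z 122.0 178.0 9
blender y 535 x 541.0 570.0 z 89.0 212.0 165
blender y 545 x 540.0 571.0 z 80.0 223.0 101
blender y 555 x 541.0 570.0 z 78.0 227.0 60
blender y 565 x 541.0 571.0 z 60.0 235.0 76
blender y 575 x 541.0 568.0 z 60.0 236.0 94
blender y 585 x 527.0 576.0 z 61.0 239.0 179
blender y 595 x 510.0 576.0 z 60.0 236.0 235
blender y 605 x 506.0 676.0 z 60.0 234.0 142
```

The blender handle (x 541–570, y > 533, up to z 235) would touch the gripper body if I placed with a mid grip. I'll set the spoon down and regrasp it 22 mm toward the handle.

```bash
python3 -m crank '[[[0,-5,-0.8,0,0],[0,-10,-1.6,0,0],[0,-15,-2.4,0,0],[0,-19,-3,3,0],[0,-20.8,-3.2,7,0],[0,-20.8,-3.2,11,0],[0,-20.8,-3.2,14,0],[0,-20.8,-3.2,15.3,0],[0,-20.8,-3.2,15.7,0],[0,-20.8,-3.2,15.7,0]]]'
python3 -m crank '[[[0.55,0,0,0,0],[0.55,0,0,0,0],[0.55,0,0,0,0],[0.55,0,0,0,0],[0.55,-1,0,0,0],[0.55,-2.2,0,0,0],[0.55,-2.2,0,0,0],[0.55,-2.2,0,0,0],[0,-2.2,0,0,0],[0,-2.2,0,0,0]]]'
python3 -m crank '[[[0,0,0,0,0],[0,0,0,0,0],[0,0,0,0,0],[0,0,0,0,0],[0,0,0,0,0],[0,0,0,-4,0],[0,0,0,-8,0],[0,0,0,-12,0],[0,0,0,-16,0],[0,0,0,-16,0]]]'
```

```text
time: 9.45
tool_pos: [450.9, 18.7, 7.7]
tcp_rot: [-3.141, 0.0, 1.684]
contact_force: [1.1, 0.6, -0.6]
grip_width: 30.1
finger_force: 29.9
time: 10.45
tool_pos: [453.7, -2.1, 7.6]
tcp_rot: [-3.141, -0.0, 1.686]
contact_force: [0.2, 0.8, -0.3]
grip_width: 39.0
finger_force: 0.0
time: 11.45
tool_pos: [456.7, -2.5, 172.6]
tcp_rot: [3.132, 0.003, 1.686]
contact_force: [0.3, 0.2, -0.3]
grip_width: 0.7
finger_force: 0.0
```

```bash
python3 -m crank '[[[0.7,-5,0,0,0],[0.7,-5,0,0,0],[0.7,-5,0,0,0],[0.7,-5,0,0,0],[0.7,-5,0,0,0],[0.7,-5,0,0,0],[0.7,-5,0,0,0],[0.7,-5,0,0,0],[0.7,-5,0,0,0],[0.7,-5,0,0,0]]]'
python3 - <<'E'
from sp import *
o=bot.get_obs();p,d=bot.capture("wrist");np.savez("pics/w6.npz",p=p,d=d,pos=o["tool_pos"],rot=o["tcp_rot"]);cv2.imwrite("pics/w6.png",p[:,:,::-1])
Cw=cam("wrist",o);Q,a,b=ends(p,(270,10,370,225))
if a[1]>b[1]:a,b=b,a
print(a,b);P=plane("wrist",[a,b],8,Cw);m=P.mean(0);dd=P[0]-P[1];L=np.hypot(*dd[:2]);print(o["tool_pos"],o["tcp_rot"],"mid",m,"len",L,"yaw",np.degrees(np.arctan2(dd[1],dd[0])))
W=depthpts("wrist",Q,d,Cw);t=(W[:,:2]-m[:2])@(dd[:2]/L)
for x in range(-95,100,20):
    k=abs(t-x)<6
    if k.any():print(x,np.median(W[k,2]).round(1),W[k,:2].mean(0).round(1))
E
```

```text
time: 12.45
tool_pos: [459.6, -51.8, 167.7]
tcp_rot: [3.142, 0.0, 1.686]
contact_force: [-0.5, 0.5, -0.9]
grip_width: 64.0
finger_force: 0.0
[314.30769231  22.30769231] [320.7 207.2]
[459.571611   -51.82540874 167.71679045] [3.14156327e+00 1.05180514e-04 1.68562825e+00] mid [449.4420177   19.22347638   8.        ] len 196.11972939391356 yaw 98.49523098823897
-95 2.6 [462.3 -74.5]
-75 5.3 [459.3 -55.1]
-55 9.0 [457.3 -35. ]
-35 12.6 [454.2 -15.5]
-15 16.2 [451.4   4.2]
5 17.9 [448.7  24. ]
25 16.1 [446.   44.5]
45 8.0 [443.2  64.4]
65 3.8 [440.7  83.6]
85 7.2 [437.7 103.2]
```

View pics/w6.png

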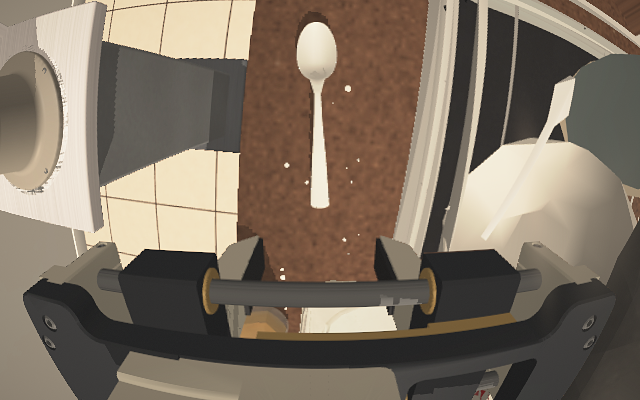

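The spoon lies undisturbed, with its bowl at (316,50) and handle end at (320,207). I'll retry the regrasp lower, with the full closing time and a force check.

```bash
python3 -m crank '[[[0.6,3,-0.1,0,-1],[0.6,5.2,-0.15,3,-1.3],[0.6,5.2,-0.15,7,-1.3],[0.6,5.2,-0.15,11,-1.3],[0.6,5.2,-0.15,14,-1.3],[0.6,5.2,-0.15,15.5,-1.3],[0.6,5.2,-0.15,16.2,-1.3],[0.6,5.2,-0.15,16.4,-1.3],[0,5.2,-0.15,16.4,-1.3],[0,5.2,-0.15,16.4,-1.3]]]'
python3 -m crank '[[[0,0,0,0,0],[0,0,0,0,0],[0,0,0,0,0],[0,0,0,0,0],[0,0,0,0,0],[0,0,0,0,0],[0,0,0,0,0],[0,0,0,0,0],[0,0,0,0,0],[0,0,0,0,0]]]'
```

```text
time: 13.5
tool_pos: [452.9, -0.5, 4.6]
tcp_rot: [3.14, 0.001, 1.708]
contact_force: [-0.3, 0.9, 0.6]
grip_width: 43.5
finger_force: 0.0
time: 14.5
tool_pos: [452.6, -0.4, 4.3]
tcp_rot: [3.14, 0.0, 1.708]
contact_force: [-0.8, 1.2, 5.4]
grip_width: 27.4
finger_force: 29.9
```

```bash
python3 -m crank '[[[0,0,0,-2,0],[0,0,0,-6,0],[0,0,0,-11,0],[0,0,0,-16,0],[0,4,1,-18,8],[0,8.5,2.2,-19,16],[0,13,3.3,-19,24],[0,18,4.6,-19,32],[0,23,5.9,-19,40],[0,28,7,-19,48]]]'
python3 -m crank '[[[0,0,0,0,8],[0,0,0,0,16],[0,0,0,0,24],[0,0,0,0,32],[0,0,0,0,40],[0,0,0,0,45],[0,0,0,0,45],[0,0,0,0,45],[0,0,0,0,45],[0,0,0,0,45]]]'
python3 - <<'E'
from h import *
o=bot.get_obs();print(o["tool_pos"],o["tcp_rot"],o["grip_width"])
p,d=bot.capture("wrist");np.savez("pics/w7.npz",p=p,d=d,pos=o["tool_pos"],rot=o["tcp_rot"]);cv2.imwrite("pics/w7.png",p[:,:,::-1])
t=np.array([502.3,442.4,54])-o["tool_pos"];print(t@R.from_euler("xyz",o["tcp_rot"]).as_matrix(), 5-np.degrees(o["tcp_rot"][2]))
E
```

```text
time: 15.5
tool_pos: [480.6, 259.6, 193.7]
tcp_rot: [3.141, 0.0, 0.906]
contact_force: [0.5, -0.0, -0.6]
grip_width: 27.9
finger_force: 29.9
time: 16.5
tool_pos: [480.8, 257.9, 193.7]
tcp_rot: [3.141, 0.0, 0.127]
contact_force: [-0.4, -0.6, -0.0]
grip_width: 28.1
finger_force: 29.9
[480.78098571 257.91812722 193.65009563] [3.14144843e+00 1.80513204e-04 1.27017792e-01] 28.061134832311662
[  44.74038963 -180.28988529  139.61602118] -2.2775833890264066
```

View pics/w7.png

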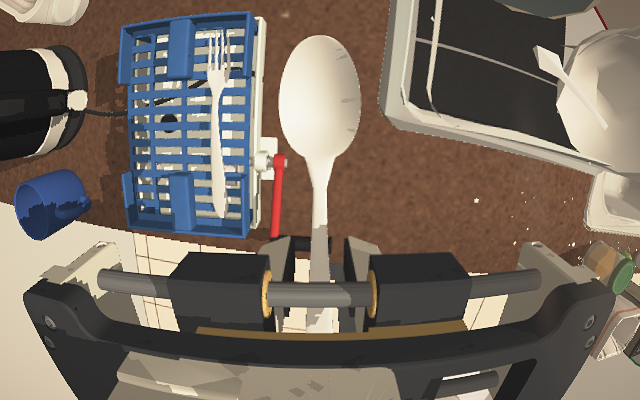

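The wrist view shows the whole rack, from (125,15) to (265,235), with the fork in its right column at (217,120). The left compartment is empty and the red lever arm runs (280,160)–(275,235). The held spoon's bowl is at (320,98). I'll check the spoon's pose in the hand and the rack again.

```bash
python3 - <<'E'
from sp import *
s=np.load("pics/w7.npz");o=dict(tool_pos=s["pos"],tcp_rot=s["rot"]);C=cam("wrist",o);p,D=s["p"],s["d"]
RT=R.from_euler("xyz",o["tcp_rot"]).as_matrix()
u,v=np.meshgrid(np.arange(275,366),np.arange(25,300));u,v=u.ravel(),v.ravel();k=D[v,u]>0
T=(depthpts("wrist",np.c_[u,v][k],D,C)-o["tool_pos"])@RT
T=T[(T[:,2]<25)&(T[:,2]>-35)&(T[:,0]>20)]
print("tip x",np.percentile(T[:,0],99.7),T[:,0].max())
for x in range(25,125,10):
    q=T[abs(T[:,0]-x)<4];print(x,"y",q[:,1].min().round(1),q[:,1].max().round(1),"z",np.median(q[:,2]).round(1))
H,S,V=cv2.split(cv2.cvtColor(p,cv2.COLOR_RGB2HSV))
v,u=np.nonzero((H>100)&(H<130)&(S>120)&(D>0));k=(u>112)&(u<275)&(v<245);W=depthpts("wrist",np.c_[u,v][k],D,C)
W=W[(W[:,2]>40)&(W[:,2]<85)]
r=cv2.minAreaRect(W[:,:2].astype(np.float32));print("rack",r,cv2.boxPoints(r).round(1).tolist(),"floor",np.median(W[W[:,2]<55,2]),"rim",np.median(W[W[:,2]>60,2]))
E
```

```text
tip x 115.60025928353139 116.57446488541022
25 y -4.4 3.3 z -13.6
35 y -4.3 2.7 z -13.3
45 y -6.2 4.1 z -11.4
55 y -12.7 11.1 z -7.9
65 y -18.2 17.1 z -2.8
75 y -20.6 19.4 z 0.4
85 y -21.1 20.0 z 1.0
95 y -19.9 18.8 z -0.1
105 y -17.3 16.2 z -2.6
115 y -11.4 10.2 z -5.8
rack ((527.8641357421875, 407.3383483886719), (224.4910430908203, 145.24945068359375), 3.9599032402038574) [[410.8999938964844, 472.0], [420.8999938964844, 327.1000061035156], [644.9000244140625, 342.6000061035156], [634.7999877929688, 487.5]] floor 47.761713500774874 rim 68.09421027683214
```

```bash
python3 -m crank '[[[0,1,-4,0,1],[0,2,-8,0,2],[0,3.2,-12.5,0,2.8],[0,4.1,-16,0,2.8],[0,4.6,-18.1,0,2.8],[0,4.6,-18.1,0,2.8],[0,4.6,-18.1,3,2.8],[0,4.6,-18.1,6,2.8],[0,4.6,-18.1,9,2.8],[0,4.6,-18.1,10,2.8]]]'
python3 -m crank '[[[0,0,0,0,0],[0,0,0,1,0],[0,0,0,2,0],[0,0,0,3,0],[0,0,0,3.6,0],[0,0,0,4,0],[0,0,0,4,0],[0,0,0,4,0],[0,0,0,4,0],[0,0,0,4,0]]]'
python3 - <<'E'
from h import *
o=bot.get_obs();print(o["tool_pos"],o["tcp_rot"],o["grip_width"])
p,d=bot.capture("wrist");np.savez("pics/w8.npz",p=p,d=d,pos=o["tool_pos"],rot=o["tcp_rot"]);cv2.imwrite("pics/w8.png",p[:,:,::-1])
E
```

```text
time: 17.55
tool_pos: [502.2, 441.3, 90.3]
tcp_rot: [3.138, 0.005, 0.077]
contact_force: [-0.8, 0.6, -0.9]
grip_width: 27.8
finger_force: 29.9
time: 18.55
tool_pos: [503.9, 443.5, 54.1]
tcp_rot: [-3.141, -0.001, 0.077]
contact_force: [-1.1, -0.1, -0.5]
grip_width: 27.6
finger_force: 29.9
[503.92706613 443.45550634  54.10545141] [-3.14130726e+00 -6.47514855e-04  7.71431517e-02] 27.585555629892948
```

View pics/w8.png

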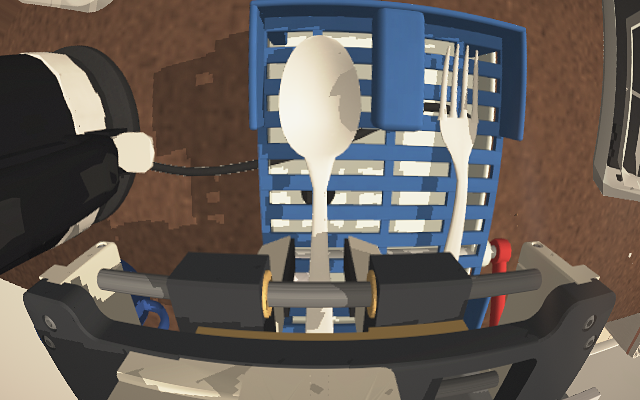

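The bowl at (320,98) sits between the left wall (257) and the middle guide (375), beside the fork's tines (460,80). I'll lower the last millimetres, release, and check before going up.

```bash
python3 -m crank '[[[0,0,0,0.1,0],[0,0,0,0.2,0],[0,0,0,0.2,0],[0.5,0,0,0.2,0],[0.5,0,0,0.2,0],[0.5,0,0,0.2,0],[0.5,0,0,0.2,0],[0.5,0,0,0.2,0],[0.5,0,0,0.2,0],[0.5,0,0,0.2,0]]]'
python3 -m crank '[[[0.5,0,0,-1,0],[0.5,0,0,-3,0],[0.5,0,0,-6,0],[0.5,0,0,-10,0],[0.5,0,0,-14,0],[0.5,0,0,-14,0],[0.5,0,0,-14,0],[0.5,0,0,-14,0],[0.5,0,0,-14,0],[0.5,0,0,-14,0]]]'
python3 - <<'E'
from sp import *
o=bot.get_obs();p,D=bot.capture("wrist");np.savez("pics/w9.npz",p=p,d=D,pos=o["tool_pos"],rot=o["tcp_rot"]);cv2.imwrite("pics/w9.png",p[:,:,::-1])
print(o["tool_pos"],o["tcp_rot"])
E
```

```text
time: 19.6
tool_pos: [503.7, 443.3, 51.7]
tcp_rot: [3.141, -0.0, 0.077]
contact_force: [1.0, -1.1, -0.0]
grip_width: 45.7
finger_force: 0.0
time: 20.6
tool_pos: [503.3, 443.0, 190.3]
tcp_rot: [3.14, 0.002, 0.077]
contact_force: [0.0, -0.1, 0.2]
grip_width: 45.8
finger_force: 0.0
[503.33024704 443.01757757 190.33850211] [3.14025815e+00 2.09423171e-03 7.70497171e-02]
```

View pics/w9.png

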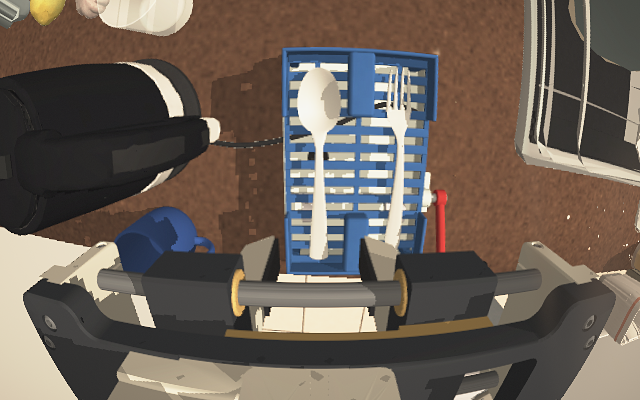

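The spoon lies in the left compartment, with its bowl at (320,98) and handle end at (317,258). The fork at (397,110) is unmoved. Next I measure both, then move over to the lever.

```bash
python3 - <<'E'
from sp import *
s=np.load("pics/w9.npz");o=dict(tool_pos=s["pos"],tcp_rot=s["rot"]);C=cam("wrist",o);p,D=s["p"],s["d"]
H,S,V=cv2.split(cv2.cvtColor(p,cv2.COLOR_RGB2HSV));v,u=np.nonzero((H>100)&(H<130)&(S>120)&(D>0));k=(u>278)&(u<440)&(v<275);W=depthpts("wrist",np.c_[u,v][k],D,C);W=W[(W[:,2]>40)&(W[:,2]<85)]
r=cv2.minAreaRect(W[:,:2].astype(np.float32));print("rack",r,"floor",np.median(W[W[:,2]<55,2]))
c=np.array(r[0]);a=np.radians(r[2]);M=np.array([[np.cos(a),np.sin(a)],[-np.sin(a),np.cos(a)]])
for n,box in(("spoon",(292,60,346,264)),("fork",(378,62,416,245))):
    x0,y0,x1,y1=box;v,u=np.nonzero((S<60)&(V>110)&(D>0));k=(u>x0)&(u<x1)&(v>y0)&(v<y1);W=depthpts("wrist",np.c_[u,v][k],D,C);W=W[(W[:,2]>51)&(W[:,2]<75)]
    L=(W[:,:2]-c)@M.T;f=np.polyfit(L[:,0],L[:,1],1);m=(L[:,0].min()+L[:,0].max())/2
    print(n,"x",L[:,0].min(),L[:,0].max(),"mid",m,np.polyval(f,m),"slope",f[0],"zmax",np.percentile(W[:,2],99))
E
python3 -m crank '[[[0.5,-1,5,0,-8],[0.5,-3,9,0,-16],[0.5,-5,13,0,-24],[0.5,-7,17,0,-32],[0.5,-8.5,21,0,-40],[0.5,-9.8,25.6,0,-48],[0.5,-9.8,25.6,0,-56],[0.5,-9.8,25.6,0,-64],[0.5,-9.8,25.6,0,-72],[0.5,-9.8,25.6,0,-80]]]'
python3 -m crank '[[[0.5,0,0,0,-8],[0.5,0,0,0,-9.5],[0.5,0,0,0,-9.5],[0.5,0,0,0,-9.5],[0.5,0,0,0,-9.5],[0.5,0,0,0,-9.5],[0.5,0,0,0,-9.5],[0.5,0,0,0,-9.5],[0.5,0,0,0,-9.5],[0.5,0,0,0,-9.5]]]'
python3 - <<'E'
from sp import *
o=bot.get_obs();p,D=bot.capture("wrist");np.savez("pics/w10.npz",p=p,d=D,pos=o["tool_pos"],rot=o["tcp_rot"]);C=cam("wrist",o);print(o["tool_pos"],o["tcp_rot"])
u,v=np.meshgrid(np.arange(640),np.arange(235));u,v=u.ravel(),v.ravel();k=D[v,u]>0;u,v=u[k],v[k];W=depthpts("wrist",np.c_[u,v],D,C);H,S,V=cv2.split(cv2.cvtColor(p,cv2.COLOR_RGB2HSV))
reg=(W[:,0]>380)&(W[:,0]<470)&(W[:,1]>215)&(W[:,1]<320)&(W[:,2]>25)&(W[:,2]<90)
dark=reg&(V[v,u]<70)&(W[:,2]>50);B=W[dark];print("bar n",len(B),"z",np.percentile(B[:,2],[5,50,95,99]),cv2.minAreaRect(B[:,:2].astype(np.float32)))
red=reg&((H[v,u]<8)|(H[v,u]>172))&(S[v,u]>140);B=W[red];print("red",len(B),B.min(0).round(),B.max(0).round())
t=(v[dark].min(),v[dark].max(),u[dark].min(),u[dark].max());print("px",t)
E
```

```text
rack ((528.4968872070312, 407.4920654296875), (223.61309814453125, 143.2669677734375), 4.049737453460693) floor 47.77957926550954
spoon x -100.93640602969249 93.22799729493602 mid -3.8542043673782374 38.303005544496244 slope 0.0063367348536496676 zmax 66.04056657306
fork x -85.54876567279493 98.05526555057288 mid 6.2532499388889775 -39.439880542894464 slope 0.019053080047802814 zmax 62.46246975362117
time: 21.65
tool_pos: [425.7, 180.3, 191.6]
tcp_rot: [-3.141, 0.0, 1.479]
contact_force: [-0.5, 0.1, 0.1]
grip_width: 45.5
finger_force: 0.0
time: 22.65
tool_pos: [425.7, 180.5, 191.7]
tcp_rot: [-3.142, 0.0, 1.639]
contact_force: [0.4, 0.4, -0.4]
grip_width: 46.3
finger_force: 0.0
[425.72465835 180.53578429 191.71655869] [-3.14156786e+00  8.94257641e-05  1.63901287e+00]
bar n 1141 z [63.09811264 66.9609889  68.8428745  69.43855012] ((419.8127136230469, 270.5935363769531), (17.58109474182129, 63.10347366333008), 5.200329780578613)
red 445 [423. 294.  40.] [470. 306.  65.]
px (np.int64(63), np.int64(131), np.int64(311), np.int64(330))
```

The spoon sits at (-4, 38) mm in the rack frame, flat. The bar's centre is (419.8, 270.6) with its axis at z≈60, so the grip point is (420.2, 264.6). Now I grasp it.

```bash
python3 -m crank '[[[0.5,4.5,0,0,0],[0.5,8.4,0,1,0],[0.5,8.4,0,4,0],[0.5,8.4,0,8,0],[0.5,8.4,0,12,0],[0.5,8.4,0,14,0],[0.5,8.4,0,15,0],[0.5,8.4,0,15.1,0],[0,8.4,0,15.1,0],[0,8.4,0,15.1,0]]]'
python3 -m crank '[[[0,0,0,0,0],[0,0,0,0,0],[0,0,0,0,0],[0,0,0,0,0],[0,0,0,0,0],[0,0,0,0,0],[0,0,0,0,0],[0,0,0,0,0],[0,0,0,0,0],[0,0,0,0,0]]]'
python3 - <<'E'
from h import *
g=np.array([420.2,264.6,60.]);ax=np.array([np.cos(.0707),np.sin(.0707),0]);piv=g+85*np.cos(np.radians(25))*ax-[0,0,85*np.sin(np.radians(25))]
o=bot.get_obs();Rt=R.from_euler("xyz",o["tcp_rot"]).as_matrix();print(piv)
for i in range(0,21):
    q=1.134*i/20;e=np.radians(25)+q;pt=piv-85*np.cos(e)*ax+[0,0,85*np.sin(e)];print(i,round(q,3),((pt-g)@Rt/10).round(2))
E
```

```text
time: 23.7
tool_pos: [421.0, 264.7, 42.0]
tcp_rot: [3.139, -0.001, 1.639]
contact_force: [0.0, -0.2, 0.1]
grip_width: 34.3
finger_force: 0.0
time: 24.7
tool_pos: [421.0, 264.6, 41.2]
tcp_rot: [3.139, -0.0, 1.639]
contact_force: [5.5, -0.8, 4.6]
grip_width: 15.1
finger_force: 30.0
[497.04370984 270.04192044  24.07744775]
0 0.0 [-0.  0.  0.]
1 0.057 [ 0.    0.22 -0.43]
2 0.113 [ 0.    0.46 -0.85]
3 0.17 [ 0.    0.72 -1.25]
4 0.227 [ 0.    1.01 -1.64]
5 0.283 [ 0.    1.32 -2.01]
6 0.34 [ 0.    1.65 -2.36]
7 0.397 [ 0.01  1.99 -2.69]
8 0.454 [ 0.01  2.36 -3.01]
9 0.51 [ 0.01  2.74 -3.3 ]
10 0.567 [ 0.01  3.14 -3.57]
11 0.624 [ 0.01  3.56 -3.82]
12 0.68 [ 0.01  3.98 -4.04]
13 0.737 [ 0.01  4.42 -4.24]
14 0.794 [ 0.01  4.87 -4.41]
15 0.85 [ 0.01  5.33 -4.56]
16 0.907 [ 0.02  5.8  -4.68]
17 0.964 [ 0.02  6.27 -4.77]
18 1.021 [ 0.02  6.75 -4.84]
19 1.077 [ 0.02  7.23 -4.88]
20 1.134 [ 0.02  7.71 -4.89]
```

```bash
python3 -m crank '[[[0,0,0.22,-0.43,0],[0,0,0.46,-0.85,0],[0,0,0.72,-1.25,0],[0,0,1.01,-1.64,0],[0,0,1.32,-2.01,0],[0,0,1.65,-2.36,0],[0,0,1.99,-2.69,0],[0,0,2.36,-3.01,0],[0,0,2.74,-3.3,0],[0,0,3.14,-3.57,0]]]'
python3 -m crank '[[[0,0,0.42,-0.25,0],[0,0,0.84,-0.47,0],[0,0,1.28,-0.67,0],[0,0,1.73,-0.84,0],[0,0,2.19,-0.99,0],[0,0,2.66,-1.11,0],[0,0,3.13,-1.2,0],[0,0,3.61,-1.27,0],[0,0,4.09,-1.31,0],[0,0,4.57,-1.32,0]]]'
python3 -m crank '[[[0,0,0,0,0],[0,0,0,0,0],[0,0,0,0,0],[0,0,0,0,0],[0,0,0,0,0],[0,0,0,0,0],[0,0,0,0,0],[0,0,0,0,0],[0,0,0,0,0],[0,0,0,0,0]]]'
python3 - <<'E'
from h import *
o=bot.get_obs();p,D=bot.capture("wrist");np.savez("pics/w11.npz",p=p,d=D,pos=o["tool_pos"],rot=o["tcp_rot"]);C=cam("wrist",o)
g=np.array(o["tool_pos"])-[0,0,-18.8];piv=np.array([497.04,270.04,24.08]);ax=np.array([np.cos(.0707),np.sin(.0707),0]);r=g-piv
print(o["tool_pos"],"lever angle",np.arctan2(r[2],-r@ax)-np.radians(25),"r",np.hypot(r[2],r@ax))
u,v=np.meshgrid(np.arange(640),np.arange(235));u,v=u.ravel(),v.ravel();k=D[v,u]>0;u,v=u[k],v[k];W=depthpts("wrist",np.c_[u,v],D,C);H,S,V=cv2.split(cv2.cvtColor(p,cv2.COLOR_RGB2HSV))
b=(H[v,u]>100)&(H[v,u]<130)&(S[v,u]>120)&(W[:,2]>42)&(W[:,2]<95)&(W[:,1]>320)&(W[:,1]<490)&(W[:,0]>400)&(W[:,0]<650)
B=W[b];B=B[abs(B[:,2]-(0.056*(634-B[:,0])+47))<6];A=np.c_[B[:,:2],np.ones(len(B))];f=np.linalg.lstsq(A,B[:,2],rcond=None)[0];print("rack floor fit",len(B),f)
rd=((H[v,u]<8)|(H[v,u]>172))&(S[v,u]>140)&(W[:,1]>280)&(W[:,1]<312)&(W[:,0]>430)&(W[:,0]<540)&(W[:,2]>15);B=W[rd];print("red",len(B),B.min(0).round(),B.max(0).round(),"top x",B[B[:,2]>B[:,2].max()-8][:,0].mean() if len(B) else None)
E
```

```text
time: 25.7
tool_pos: [450.9, 266.5, 76.5]
tcp_rot: [-3.14, 0.0, 1.639]
contact_force: [-0.1, 4.3, -5.1]
grip_width: 15.0
finger_force: 30.0
time: 26.7
tool_pos: [497.5, 269.7, 90.6]
tcp_rot: [3.14, -0.0, 1.639]
contact_force: [-4.0, 3.3, 5.1]
grip_width: 14.9
finger_force: 30.0
time: 27.7
tool_pos: [497.8, 269.8, 90.6]
tcp_rot: [3.139, -0.0, 1.639]
contact_force: [-2.9, 2.5, 4.8]
grip_width: 14.9
finger_force: 30.0
[497.84510769 269.75967165  90.61739894] lever angle 1.1436425412684301 r 85.34099370201022
rack floor fit 15594 [-5.81804847e-02 -2.47808148e-03  8.58090329e+01]
red 836 [485. 299.  19.] [505. 311. 109.] top x 494.4372092699279
```

The lever is at about 1.14 rad and the rack is tilted 0.058 rad. One last check of the cutlery from the same picture data, then I hand in.

```bash
python3 - <<'E'
from h import *
s=np.load("pics/w11.npz");o=dict(tool_pos=s["pos"],tcp_rot=s["rot"])
M=np.array([[.9975,.0706],[-.0706,.9975]])
for n,p,D,C in (("wrist",s["p"],s["d"],cam("wrist",o)),("top",*bot.capture("top"),cam("top"))):
    v,u=np.nonzero(D>0);H,S,V=cv2.split(cv2.cvtColor(p,cv2.COLOR_RGB2HSV));k=(S[v,u]<70)&(V[v,u]>110);u,v=u[k],v[k];W=depthpts(n,np.c_[u,v],D,C)
    L=(W[:,:2]-[528.3,407.3])@M.T;h=W[:,2]-(85.8-.0582*W[:,0]-.0025*W[:,1])
    for y in(40,-40):
        q=(abs(L[:,1]-y)<25)&(abs(L[:,0])<112)&(h>3)&(h<22)
        if q.sum()>10:
            a=L[q];print(n,y,q.sum(),"x",np.percentile(a[:,0],[.5,99.5]).round(),"y",a[:,1].mean().round(1),"slope",np.polyfit(a[:,0],a[:,1],1)[0].round(3),"h",np.percentile(h[q],95).round(1))
print(bot.close_job())
E
```

```text
wrist 40 530 x [50. 97.] y 26.5 slope 0.217 h 10.6
wrist -40 4661 x [-88.  98.] y -39.5 slope 0.017 h 14.0
top 40 299 x [-95. 101.] y 37.6 slope 0.029 h 17.9
top -40 15 x [-107.   19.] y -40.8 slope -0.119 h 13.9
the job is handed in; nothing more can be done
None
```

The job is handed in: the spoon lies let go in the left compartment with its bowl at the far end, the fork is still in its compartment, the fingers hold the crossbar with the lever at about 1.14 rad, and the rack is tilted about 0.058 rad (the hand-in returned no verdict).

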